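# Set a vial shaker by its clicks and load the vial under its sprung arm

## Robot

A 6-joint arm with a two-finger parallel gripper is mounted at the origin on the work surface. World frame = base frame: x ahead of the robot, y to its left, z up, the work surface at z = 0. Lengths are in m, angles in rad, forces in N, time in s.
With the tool pointing down it reaches from about 0.25 to 0.725 m from the base axis. Payload 4 kg.
Tool frame: the origin (TCP) lies at the very end of the fingers, on their centre line; the grasp point (between the pads) lies 19 mm behind it (robot.grip_point_offset is the distance from the TCP to the grasp point, in m); z points along the fingers, x is the direction in which the jaws open and shut, and the axes are right-handed (so a half turn about z gives the same grasp; the last joint's range is limited). The gripper opens to 85 mm and grips with 20 to 120 N. Pads are 22 mm wide; open, the fingers measure 114 mm over their backs; the gripper's body (76 mm by 85 mm) begins 54 mm behind the grasp point. The pads swing forward as they close: fully open they stand 13 mm farther back than shut.
Start: joints at [1.183, 0.241, 0.005, 1.335, 0, 1.571], TCP at [0.189, 0.463, 0.231] pointing down, gripper open.
Joint ranges: [-2.72, 2.72], [-1.05, 1.87], [-1.09, 1.28], [-1.99, 2.15], [-1.42, 1.44], [-3.14, 3.14]. Speed limits (rad/s): [2.79, 2.79, 3.14, 3.14, 3.14, 3.14].

## Interface

Orientations are given as a rotation vector (axis times angle).
In Python, from plant import robot gives the robot as it stands. The module is installed in compiled form; this text tells all that it offers.
- The arm moves only by the tool move_arm, never from a script. Its argument "deltas" is a list of rows, each a list of 7 numbers: the turn, a rotation vector about the tool's x, y, z in units of 5 degrees (1.0 is 5 degrees), then the shift along the tool's x, y, z in units of 50 mm (1.0 is 50 mm), then the opening, from 0 (shut) to 1 (fully open). In form: [[rx, ry, rz, tx, ty, tz, fingers], ...]. A call has 1 to 5 rows; each row is the pose to reach, as a shift and turn from the pose commanded when the call began, along the tool's axes at that moment; what a row does not reach only later rows make up. A row lasts 1/8 s, in which the tool goes at most 62.5 mm and 10.7 degrees, less where a joint would pass 70% of its speed; a pose out of reach is approached as far as the arm can. A call with a gripper value outside its range is refused whole. The fingers move at their own pace and stop on an object; the grip force is fixed at half the most. Time passes only in rows, so rows that repeat a pose let the fingers close. It gives the time, the measured TCP pose, the force and the opening at its end, in the units of the state.
- robot.get_obs(): the state, without advancing time (a new reading comes with each control period).
- robot.grab_frame(name): name is "side" or "top"; returns a dict with "pixels" (400x640x3 uint8, blue, green, red), "range_z" (400x640 float32, m along the optical axis (not along the pixel's ray), 0 where there is no reading), "intrinsics" (3x3 intrinsics, pixels), "R" (3x3) and "t" (3): a world point X has camera coordinates R X + t. Camera axes: x right, y down, z forward; pixel columns grow to the right and rows downward; lengths in m; the calibration is good to about 2 mm. A picture is of the moment at which its call begins.
- robot.finish_job(): hands the job in, once; it reports no verdict.
The state is a dict: "time_s": time; "q": joint angles; "qd": joint speeds; "joint_efforts": joint torques, N m; "ee_pos": TCP position; "tcp_rot": TCP orientation; "force": force on the tool from outside, world axes, zero at the start; "wrist_torque": the same for the moment, N m; "width": finger opening in m.
Only numpy, scipy, OpenCV 4.12 (cv2) and the standard library are available. Lean on these libraries where they do the work, as an engineer would, in place of code of your own. Each camera call takes 0.05 s, during which the arm holds its last target. There are 200 camera calls.

## Task

Get the shaker ready for the large vial. Its speed dial has no figures, so wind it anticlockwise (seen from above) down to its stop and then count four clicks back up; lay the large vial on the platform with its cap towards the back stop and tuck it under the sprung arm, pushed in until its cap meets the stop, so that the arm holds it down. Leave the other things on the table where they lie.

Things in the scene. Friction and masses are not known exactly. Their poses are not given: they have to be found in the camera images.
- shaker: Platform shaker, fixed; white housing 250 (x) x 184 (y) mm, origin under its middle at table height. Its x runs from the control deck (robot's side) to the platform. Grey deck, 60 mm above the table, x = -127 to -32 mm, dial in its middle. Level platform with a slick grey plastic top, 80 mm above the table, x = -32 to +128 mm, 190 wide; front 65 mm bare, then cradle, back stop and arm.
- dial (a joint): Dial angle, rad, growing clockwise seen from above. It clicks every 20 degrees (0.349 rad) into a sprung detent and rests only in a click. 0 is the click at the anticlockwise stop (the stop itself is at -0.03), four clicks up is 1.396, ten the other end. About 0.1 N m turns it over a click. Starts 3 to 8 clicks up.
- dial_top (a point): Centre of the dial's top, 92 mm above the table. Black fluted round knob, 42 in diameter, 2 to 32 mm above the deck, axis vertical at x = -85, y = 0 mm of the shaker; a white line on top and side is its pointer. Eleven white dots round it on the deck, one a click, the largest at the stop. The platform's edge is 53 mm behind the axis.
- hold_arm: Sprung arm: smooth steel strip 20 wide, 3 thick; origin on its hinge at x = 102.5, z = 114 mm of the shaker. It reaches 57 mm forward along its -x to a knee, then a 26 mm lip turned up 45 degrees. Empty, the knee is 21 and the lip's end 36 mm above the platform; over the vial the lip's end is at 50. It presses with 2 to 3 N and rises when a thing is pushed in under the lip from the front.
- knee (a point): Underside of the sprung arm at its knee, the lowest point of the arm.
- cradle (a point): Where the middle of the vial's axis lies when it is home under the arm: x = 49, y = 0, z = 95 mm of the shaker, the cap then touching the back stop.
- cradle_mouth (a point): On the platform, x = 38.5, y = 0 mm of the shaker: mouth of the cradle, two side rails 9 mm high, 38 mm clear between them, flared at the mouth, running back to x = 85. Behind them the steel back stop, 24 mm high, its face at x = 86.5, then the arm's bracket, 44 mm high.
- vial: The large vial, amber glass with a paper label, lying on its side; 75 long, body 30 in diameter over the first 52 mm from its base, then a shoulder and an aluminium-crimped cap 21 in diameter; 45 to 80 g. Origin on its axis at mid length; x axis along it towards the cap. It lies in a groove of the ridged mat, its axis 18 mm above the table.
- vial_cap (a point): Centre of the end of the large vial's cap, 37.5 mm from its origin.
- rest_mat: Ridged dark silicone mat 150 (x) x 190 (y), fixed; origin under its middle. Two grooves along its x, 90 mm apart, floor at 3 mm, 35 mm wide between ribs whose tops stand 7 mm above the table. One holds the large vial, the other the small one; which is which varies.
- small_vial: The small vial, same make but 46 long and 22 in diameter, lying in the other groove. Leave it.
- syringe_a: Capped syringe, 134 long, 10 thick, lying on the table between shaker and mat. Origin on its underside. Leave it.
- syringe_b: A second such syringe. Leave it.
- decapper: Vial decapping pliers, steel head and two black handles, 175 long, 15 high, lying on the table. Leave them.
- spatula: Flat wooden spatula 150 x 18 x 2, lying on the table. Leave it.
- cream_jar: White jar with a lid, 72 in diameter, 75 high, behind the mat. Leave it.
- scale: Flat pocket scale with a steel top, 200 x 140 x 20. Leave it.
There are look-alikes about, which are no part of the job. Leave any blue or red look-alike of the vial alone.

How it is judged:
On the way, in this order (a step that is already met when the one before it is completed fails the run):
1. the dial is wound anticlockwise down to its stop (value of joint dial below 0.1 rad), for 0.1 s.
2. the dial is counted back up and rests on the fourth click (value of joint dial between 1.276 and 1.516 rad), for 0.3 s.
At the end, for the whole second after the job is handed in: Dial at rest on the fourth click from the stop (within 0.12 rad). Large vial released, at rest on the platform under the arm (pressed with over 0.5 N), cap within 10 mm of the back stop, middle within 8 mm of the centre line and 4 mm of its lying height, in line within 0.2 rad (all of step 2 and x of vial in the frame of cradle between -0.01 and 0.006 m and y of vial in the frame of cradle between -0.008 and 0.008 m and z of vial in the frame of cradle between -0.004 and 0.004 m and x of vial_cap in the frame of cradle between 0.02 and 0.05 m and angle between the x axis of vial and the x axis of shaker, either way round below 0.2 rad and contact force between hold_arm and vial above 0.5 N and linear speed of vial below 0.02 m/s and velocity of joint dial between -0.1 and 0.1 rad/s); the robot touches nothing.
It fails at once if another thing on the table is moved by more than 25 mm (distance of any of small_vial, syringe_a, syringe_b, scale, cream_jar, decapper, spatula from where it was at the start of the episode above 0.025 m).
It also fails if it takes over 67 s, if anything falls off the work surface, if the arm or the gripper's body presses on something with over 40 N, if the wrist force passes 120 N, or if a joint passes its speed limit or range.

## Working session

There is one attempt and no reset: what is moved stays moved. The work goes in short steps, Python scripts to look and compute and a tool call to move; the robot and the scene stay as the last step left them, time stands still between calls to the robot, and variables do not carry over. Pictures are saved under pics/ and viewed, about 8 in all and at most 12, crops included, and the job is handed in when it is done.

Besides the shell and the picture viewer there is one more tool, called after "Call:" as name(argument=value, ...), one argument or row to a line, values as JSON. move_arm: Moves the arm, as the interface text tells. Its arguments: {"type":"object","properties":{"deltas":{"type":"array","items":{"type":"array","items":{"type":"number"}}}},"required":["deltas"]}

```bash
mkdir -p pics; cat > h.py <<'E'
import numpy as np, cv2
from plant import robot
from scipy.spatial.transform import Rotation as Ro
def cloud(f):
    K=f["intrinsics"];z=f["range_z"];v,u=np.mgrid[:400,:640]
    P=np.stack([(u-K[0,2])/K[0,0]*z,(v-K[1,2])/K[1,1]*z,z],-1)
    W=(P-f["t"])@f["R"]; W[z==0]=np.nan; return W
def proj(f,X):
    c=f["R"]@np.array(X)+f["t"];p=f["intrinsics"]@c;return p[:2]/p[2]
def ray(f,u,v,h):
    d=f["R"].T@np.linalg.inv(f["intrinsics"])@[u,v,1];o=-f["R"].T@f["t"]
    return o+d*(h-o[2])/d[2]
E
python3 - <<'E'
from h import *
o=robot.get_obs();print(o["ee_pos"],o["tcp_rot"],o["width"],robot.grip_point_offset)
for n in("top","side"):
    f=robot.grab_frame(n);cv2.imwrite(f"pics/{n}0.png",f["pixels"]);print(n,-f["R"].T@f["t"],f["R"][2],f["intrinsics"][0,0])
E
```

```text
[0.18882524 0.46227462 0.2303946 ] [ 2.6068718   1.75112882 -0.00279177] 0.08549150135763721 0.0187
top [ 0.39802945 -0.006252    1.27169213] [ 0.13040453  0.01712455 -0.99131297] 398.4746255103615
side [0.22967436 0.54962793 0.86622941] [ 0.32307991 -0.5692292  -0.75604067] 361.14760126617114
```

View pics/top0.png

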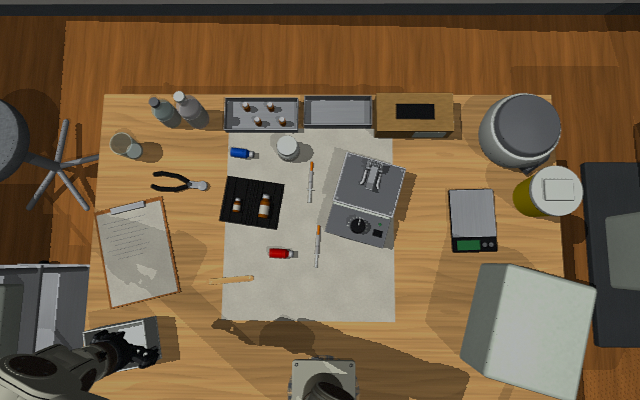

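View pics/side0.png

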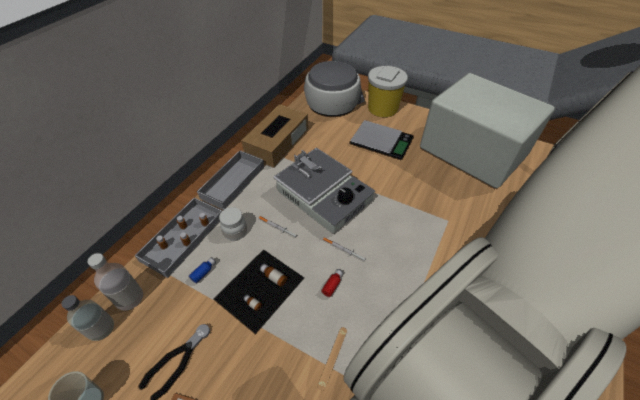

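The top view shows the large vial at about (264,206), the small vial at (237,204), the dial at (358,226) and the shaker arm at (373,175). The side view agrees with this. Next I'll measure from depth and zoom in.

```bash
python3 - <<'E'
from h import *
f=robot.grab_frame("top");g=robot.grab_frame("side")
W=cloud(f);z=W[...,2];print("table z",np.nanmedian(z[280:310,240:380]))
def rect(m,n,h):
    c=max(cv2.findContours(m.astype(np.uint8)*255,cv2.RETR_EXTERNAL,cv2.CHAIN_APPROX_NONE)[0],key=cv2.contourArea)
    p=np.array([ray(f,*q,h)[:2] for q in c[:,0].astype(float)],np.float32)
    print(n,cv2.minAreaRect(p*1000),len(c))
roi=np.zeros(z.shape,bool);roi[140:255,315:420]=1
rect(roi&(z>.07)&(z<.09),"platform",.08)
rect(roi&(z>.05)&(z<.068),"deck",.06)
dial=roi&(z>.085)&(z<.097);dial[:205]=0
print("dial",np.nanmean(W[dial],0),dial.sum()); rect(dial,"dial",.092)
arm=roi&(z>.1)&(z<.2);print("armtop",np.nanmean(W[arm],0),arm.sum())
r2=np.zeros(z.shape,bool);r2[185:225,250:282]=1
m=r2&(z>.016);print("vial",np.nanmean(W[m],0),m.sum(),np.nanmax(z[m]));rect(m,"vial",.025)
r3=np.zeros(z.shape,bool);r3[170:235,212:292]=1
px=f["pixels"].astype(int);rect(r3&(px.max(-1)<60),"mat",.007)
a=cv2.resize(f["pixels"][165:255,225:400],None,fx=4,fy=4,interpolation=cv2.INTER_CUBIC)
cv2.imwrite("pics/a.png",a)
b=cv2.resize(g["pixels"][140:320,205:385],None,fx=3.3,fy=3.3,interpolation=cv2.INTER_CUBIC)
cv2.imwrite("pics/b.png",b)
E
```

```text
table z 0.00012518704143853242
platform ((627.3463134765625, -133.78488159179688), (188.90097045898438, 159.1909942626953), 74.27664184570312) 279
deck ((506.4686584472656, -100.0626449584961), (183.62550354003906, 96.88136291503906), 74.29179382324219) 173
dial [ 0.50100008 -0.09899779  0.0913075 ] 165
dial ((500.5168762207031, -97.95538330078125), (40.742576599121094, 39.9254150390625), 37.164207458496094) 39
armtop [ 0.65385242 -0.14138682  0.11112816] 245
vial [0.563486   0.19234364 0.02806746] 203 0.03720644857484919
vial ((566.61279296875, 192.3368377685547), (29.819007873535156, 75.24173736572266), 82.09026336669922) 58
mat ((579.991943359375, 235.0917510986328), (187.52197265625, 148.8418426513672), 81.84235382080078) 200
```

View pics/a.png

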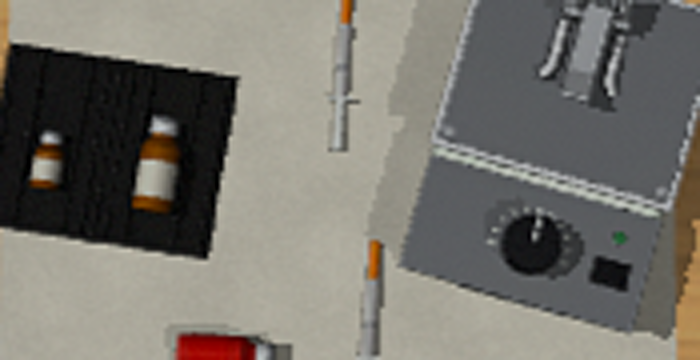

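View pics/b.png

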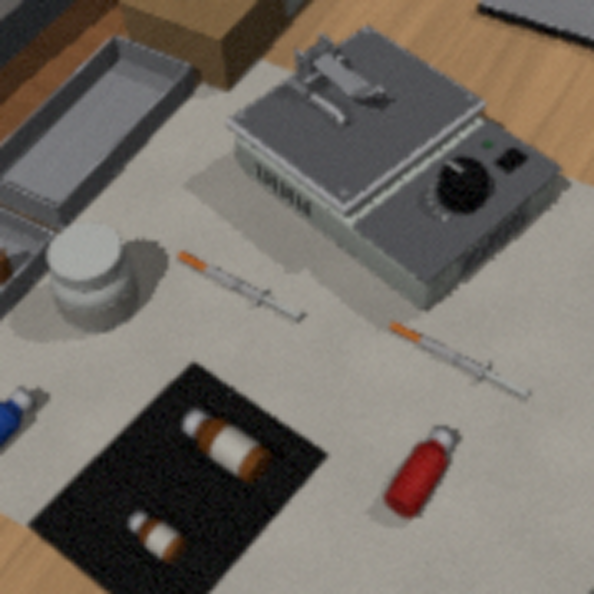

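The large vial's cap points away from the robot (+x). The shaker yaw is about -15.7°, and three measurements of its origin agree to within 2 mm. The dial axis is at about (0.500,-0.098), and its pointer faces roughly +x. I'll move over the dial now.

Call:
move_arm(
  deltas=[
    [0, 0, 2, -1, 1.24, 0, 0.65],
    [0, 0, 4, -2, 2.48, 0, 0.65],
    [0, 0, 6, -3, 3.7, 0, 0.65],
    [0, 0, 8, -4, 4.95, 0, 0.65],
    [0, 0, 10, -4.8, 6, 0, 0.65],
  ],
)

```text
time_s: 0.82
ee_pos: [0.3411, 0.1878, 0.2314]
tcp_rot: [-3.105, -0.478, -0.001]
force: [2.0, 1.0, 0.2]
width: 0.0553
```

```bash
cat >> h.py <<'E'
def to(x,y,z,yaw):
    "deltas (units) to TCP x,y,z, tool x at yaw deg, pointing down"
    o=robot.get_obs();R=Ro.from_rotvec(o["tcp_rot"]);d=R.inv().apply(np.array([x,y,z])-o["ee_pos"])/.05
    c,s=np.cos(np.radians(yaw)),np.sin(np.radians(yaw))
    T=Ro.from_matrix(np.array([[c,s,0],[s,-c,0],[0,0,-1.]]))
    r=np.degrees((R.inv()*T).as_rotvec())/5
    print("t=%.2f"%o["time_s"],"pos",o["ee_pos"].round(4),"yaw %.1f"%np.degrees(np.arctan2(*R.as_matrix()[1::-1,0])),"q6 %.2f"%o["q"][5],"w %.4f"%o["width"],"F",o["force"].round(1),"M",o["wrist_torque"].round(2))
    print("rot",r.round(2),"sh",d.round(3))
E
python3 -c "
from h import *
to(.5003,-.0983,.231,-11)"
```

```text
t=0.82 pos [0.3411 0.1878 0.2314] yaw 17.5 q6 1.77 w 0.0553 F [2.  1.  0.2] M [-0.02 -0.1   0.04]
rot [-0.   -0.01  5.7 ] sh [1.317 6.414 0.009]
```

Call:
move_arm(
  deltas=[
    [0, 0, 1.2, 0.24, 1.17, 0, 0.65],
    [0, 0, 2.4, 0.48, 2.34, 0, 0.65],
    [0, 0, 3.6, 0.72, 3.5, 0, 0.65],
    [0, 0, 4.8, 0.96, 4.7, 0, 0.65],
    [0, 0, 5.7, 1.2, 5.85, 0, 0.65],
  ],
)

```text
time_s: 1.45
ee_pos: [0.4876, -0.0727, 0.2312]
tcp_rot: [-3.127, 0.299, -0.0]
force: [0.7, 1.3, 0.5]
width: 0.0554
```

```bash
python3 - <<'E'
from h import *
to(.5003,-.0983,.067,-11)
E
```

```text
t=1.45 pos [ 0.4876 -0.0727  0.2312] yaw -10.9 q6 1.61 w 0.0554 F [0.7 1.3 0.5] M [ 0.09 -0.08  0.03]
rot [-0.   -0.    0.02] sh [0.345 0.457 3.285]
```

Call:
move_arm(
  deltas=[
    [0, 0, 0, 0, 0, 0, 0.65],
    [0, 0, 0, 0, 0, 0, 0.65],
  ],
)

```text
time_s: 1.7
ee_pos: [0.4864, -0.0705, 0.2308]
tcp_rot: [-3.127, 0.294, 0.003]
force: [-0.5, -0.2, -0.1]
width: 0.0558
```

```bash
python3 - <<'E'
from h import *
to(.5003,-.0983,.067,-11)
E
```

```text
t=1.70 pos [ 0.4864 -0.0705  0.2308] yaw -10.7 q6 1.61 w 0.0558 F [-0.5 -0.2 -0.1] M [ 0.05  0.01 -0.04]
rot [-0.    0.02  0.05] sh [0.383 0.495 3.275]
```

Call:
move_arm(
  deltas=[
    [0, 0, 0, 0.38, 0.49, 0.6, 0.65],
    [0, 0, 0, 0.38, 0.49, 1.8, 0.65],
    [0, 0, 0, 0.38, 0.49, 2.4, 0.65],
    [0, 0, 0, 0.38, 0.49, 3.0, 0.65],
    [0, 0, 0, 0.38, 0.49, 3.27, 0.65],
  ],
)

```text
time_s: 2.33
ee_pos: [0.4994, -0.0964, 0.0665]
tcp_rot: [-3.128, 0.289, 0.005]
force: [0.3, 0.8, 0.2]
width: 0.0554
```

```bash
python3 - <<'E'
from h import *
to(.5003,-.0983,.067,-11)
E
```

```text
t=2.33 pos [ 0.4994 -0.0964  0.0665] yaw -10.6 q6 1.56 w 0.0554 F [0.3 0.8 0.2] M [0.03 0.04 0.01]
rot [-0.    0.04  0.09] sh [ 0.024  0.035 -0.01 ]
```

Call:
move_arm(
  deltas=[
    [0, 0, 0, 0, 0, 0, 0.5],
    [0, 0, 0, 0, 0, 0, 0.4],
    [0, 0, 0, 0, 0, 0, 0.4],
    [0, 0, 0, 0, 0, 0, 0.4],
  ],
)

```text
time_s: 2.82
ee_pos: [0.5008, -0.0973, 0.0682]
tcp_rot: [-3.126, 0.292, 0.001]
force: [-2.1, 4.9, -0.7]
width: 0.0402
```

```bash
python3 - <<'E'
from h import *
to(.5003,-.0983,.067,-11)
E
```

```text
t=2.83 pos [ 0.5008 -0.0973  0.0682] yaw -10.7 q6 1.56 w 0.0402 F [-2.1  4.9 -0.7] M [1.01 0.47 0.03]
rot [-0.02  0.01  0.06] sh [-0.006  0.022  0.024]
```

Call:
move_arm(
  deltas=[
    [0, 0, -1.5, 0, 0.02, 0, 0.4],
    [0, 0, -3, 0, 0.02, 0, 0.4],
    [0, 0, -4.5, 0, 0.02, 0, 0.4],
    [0, 0, -6, 0, 0.02, 0, 0.4],
    [0, 0, -8, 0, 0.02, 0, 0.4],
  ],
)

```text
time_s: 3.45
ee_pos: [0.4991, -0.0976, 0.0682]
tcp_rot: [-3.033, -0.803, 0.003]
force: [-6.4, 7.0, 3.5]
width: 0.0403
```

```bash
python3 - <<'E'
from h import *
to(.5003,-.0983,.067,-11)
f=robot.grab_frame("top")
E
```

```text
t=3.45 pos [ 0.4991 -0.0976  0.0682] yaw 29.6 q6 0.86 w 0.0403 F [-6.4  7.   3.5] M [ 1.33  1.4  -0.12]
rot [-0.04  0.03  8.13] sh [0.015 0.024 0.024]
```

Call:
move_arm(
  deltas=[
    [0, 0, -1.5, 0, 0, 0, 0.4],
    [0, 0, -3, 0, 0, 0, 0.4],
    [0, 0, -4.5, 0, 0, 0, 0.4],
    [0, 0, -6, 0, 0, 0, 0.4],
  ],
)

```text
time_s: 4.0
ee_pos: [0.4981, -0.0985, 0.0682]
tcp_rot: [-2.724, -1.558, 0.006]
force: [-8.4, 3.5, 5.2]
width: 0.0404
```

```bash
python3 - <<'E'
from h import *
to(.5003,-.0983,.067,-11)
E
```

```text
t=4.00 pos [ 0.4981 -0.0985  0.0682] yaw 59.5 q6 0.34 w 0.0404 F [-8.4  3.5  5.2] M [ 0.85  1.73 -0.03]
rot [-0.04  0.05 14.1 ] sh [0.026 0.035 0.024]
```

Call:
move_arm(
  deltas=[
    [0, 0, -1, 0, 0, 0, 0.4],
    [0, 0, -2, 0, 0, 0, 0.4],
  ],
)

```text
time_s: 4.25
ee_pos: [0.498, -0.0989, 0.0682]
tcp_rot: [-2.579, -1.787, 0.006]
force: [-9.1, 2.6, 5.2]
width: 0.0401
```

```bash
python3 - <<'E'
from h import *
to(.5003,-.0983,.067,-11)
E
```

```text
t=4.25 pos [ 0.498  -0.0989  0.0682] yaw 69.4 q6 0.16 w 0.0401 F [-9.1  2.6  5.2] M [ 0.67  1.83 -0.04]
rot [-0.04  0.05 16.09] sh [0.028 0.04  0.024]
```

Call:
move_arm(
  deltas=[
    [0, 0, -1, 0, 0, 0, 0.4],
    [0, 0, -2, 0, 0, 0, 0.4],
  ],
)

```text
time_s: 4.5
ee_pos: [0.4978, -0.0993, 0.0682]
tcp_rot: [-2.415, -2.005, 0.007]
force: [-8.8, 1.3, 4.4]
width: 0.0398
```

```bash
python3 - <<'E'
from h import *
to(.5003,-.0983,.067,-11)
E
```

```text
t=4.50 pos [ 0.4978 -0.0993  0.0682] yaw 79.4 q6 -0.01 w 0.0398 F [-8.8  1.3  4.4] M [ 0.51  1.79 -0.01]
rot [-0.04  0.06 18.08] sh [0.03  0.045 0.023]
```

Call:
move_arm(
  deltas=[
    [0, 0, -1, 0, 0, 0, 0.4],
    [0, 0, -1.6, 0, 0, 0, 0.4],
  ],
)

```text
time_s: 4.75
ee_pos: [0.4978, -0.0997, 0.0682]
tcp_rot: [-2.27, -2.167, 0.007]
force: [-9.5, 0.4, 5.3]
width: 0.0405
```

```bash
python3 - <<'E'
from h import *
to(.5003,-.0983,.067,-11)
E
```

```text
t=4.75 pos [ 0.4978 -0.0997  0.0682] yaw 87.3 q6 -0.15 w 0.0405 F [-9.5  0.4  5.3] M [ 0.3   1.86 -0.  ]
rot [-0.04  0.06 19.67] sh [0.03  0.05  0.023]
```

```bash
python3 - <<'E'
from h import *
f=robot.grab_frame("top");g=robot.grab_frame("side")
a=cv2.resize(f["pixels"][195:255,325:395],(400,343),interpolation=cv2.INTER_CUBIC)
p=proj(g,[.5,-.098,.09]).astype(int)
b=cv2.resize(g["pixels"][p[1]-30:p[1]+30,p[0]-35:p[0]+35],(400,343),interpolation=cv2.INTER_CUBIC)
cv2.imwrite("pics/c.png",np.hstack([a,b]))
E
```

```text
(no output)
```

View pics/c.png

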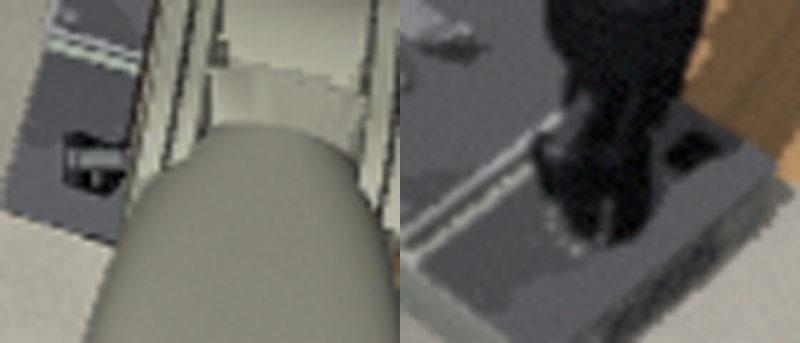

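The side crop shows the pointer streak at about (605,215), facing +y, with the dots at (545–575, 215–250). I'll measure the initial pointer and dots from the saved first frame.

```bash
python3 - <<'E'
from h import *
c=np.array([.5003,-.0983])
for n in("top","side"):
    f=robot.grab_frame(n);im=cv2.imread(f"pics/{n}0.png").astype(float).mean(-1)
    for nm,h,r0,r1 in(("ptr",.092,.008,.019),("dots",.0605,.0255,.033)):
        out=[]
        for a in range(-180,180,5):
            v=[]
            for r in np.arange(r0,r1,.0015):
                p=proj(f,[c[0]+r*np.cos(np.radians(a)),c[1]+r*np.sin(np.radians(a)),h])
                v.append(cv2.getRectSubPix(im.astype(np.float32),(1,1),tuple(map(float,p)))[0,0])
            out.append(int(np.mean(v) if nm=="ptr" else np.max(v)))
        print(n,nm,dict(zip(range(-180,180,5),out)))
E
```

```text
top ptr {-180: 20, -175: 20, -170: 20, -165: 20, -160: 20, -155: 21, -150: 20, -145: 20, -140: 20, -135: 20, -130: 21, -125: 22, -120: 21, -115: 21, -110: 21, -105: 20, -100: 20, -95: 20, -90: 19, -85: 19, -80: 19, -75: 19, -70: 19, -65: 20, -60: 20, -55: 21, -50: 24, -45: 28, -40: 34, -35: 45, -30: 65, -25: 85, -20: 104, -15: 106, -10: 76, -5: 42, 0: 32, 5: 22, 10: 17, 15: 18, 20: 19, 25: 19, 30: 19, 35: 19, 40: 20, 45: 20, 50: 20, 55: 20, 60: 20, 65: 21, 70: 22, 75: 22, 80: 22, 85: 21, 90: 21, 95: 22, 100: 21, 105: 21, 110: 22, 115: 22, 120: 22, 125: 22, 130: 21, 135: 21, 140: 22, 145: 22, 150: 21, 155: 22, 160: 22, 165: 21, 170: 21, 175: 20}
top dots {-180: 95, -175: 96, -170: 96, -165: 97, -160: 97, -155: 96, -150: 94, -145: 95, -140: 90, -135: 92, -130: 71, -125: 56, -120: 65, -115: 76, -110: 69, -105: 57, -100: 66, -95: 77, -90: 65, -85: 54, -80: 65, -75: 93, -70: 68, -65: 54, -60: 66, -55: 78, -50: 75, -45: 97, -40: 109, -35: 115, -30: 114, -25: 105, -20: 128, -15: 140, -10: 99, -5: 92, 0: 111, 5: 125, 10: 78, 15: 84, 20: 102, 25: 104, 30: 85, 35: 85, 40: 101, 45: 103, 50: 87,
[... 827 characters left out ...]
 155: 14, 160: 14, 165: 13, 170: 12, 175: 12}
side dots {-180: 81, -175: 83, -170: 82, -165: 83, -160: 81, -155: 80, -150: 80, -145: 76, -140: 75, -135: 71, -130: 62, -125: 51, -120: 44, -115: 38, -110: 25, -105: 19, -100: 14, -95: 16, -90: 16, -85: 14, -80: 16, -75: 18, -70: 37, -65: 72, -60: 91, -55: 76, -50: 41, -45: 22, -40: 16, -35: 20, -30: 37, -25: 58, -20: 70, -15: 79, -10: 78, -5: 82, 0: 86, 5: 90, 10: 84, 15: 82, 20: 81, 25: 87, 30: 87, 35: 83, 40: 93, 45: 96, 50: 85, 55: 76, 60: 79, 65: 86, 70: 88, 75: 82, 80: 95, 85: 110, 90: 104, 95: 86, 100: 80, 105: 82, 110: 82, 115: 82, 120: 81, 125: 80, 130: 80, 135: 82, 140: 82, 145: 83, 150: 83, 155: 82, 160: 83, 165: 82, 170: 83, 175: 81}
```

The dots lie at 83° (stop), 63°, 43° … -115°. The pointer started at -17°, which is click 5, so the stop is 100° away and I have turned 98°. I'll go slightly further to feel the stop.

Call:
move_arm(
  deltas=[
    [0, 0, -0.5, 0, 0, 0, 0.4],
    [0, 0, -0.8, 0, 0, 0, 0.4],
    [0, 0, -0.8, 0, 0, 0, 0.4],
  ],
)

```text
time_s: 5.32
ee_pos: [0.4978, -0.0998, 0.0682]
tcp_rot: [-2.195, -2.243, 0.007]
force: [-9.4, 0.4, 4.7]
width: 0.0405
```

```bash
python3 - <<'E'
from h import *
to(.5003,-.0983,.067,-11)
E
```

```text
t=5.33 pos [ 0.4978 -0.0998  0.0682] yaw 91.2 q6 -0.22 w 0.0405 F [-9.4  0.4  4.7] M [ 0.21  1.86 -0.04]
rot [-0.03  0.07 20.44] sh [0.03  0.052 0.024]
```

Call:
move_arm(
  deltas=[
    [0, 0, -0.6, 0, 0, 0, 0.4],
    [0, 0, -1.2, 0, 0, 0, 0.4],
    [0, 0, -1.2, 0, 0, 0, 0.4],
  ],
)

```text
time_s: 5.7
ee_pos: [0.5002, -0.0999, 0.0683]
tcp_rot: [2.077, 2.357, -0.002]
force: [-4.6, 0.1, 1.7]
width: 0.0399
```

```bash
python3 - <<'E'
from h import *
to(.5003,-.0983,.067,-11)
E
```

```text
t=5.70 pos [ 0.5002 -0.0999  0.0683] yaw 97.2 q6 -0.32 w 0.0399 F [-4.6  0.1  1.7] M [ 0.15  0.9  -0.07]
rot [0.000e+00 2.000e-02 2.164e+01] sh [0.031 0.006 0.025]
```

Call:
move_arm(
  deltas=[
    [0, 0, 0, 0, 0, 0, 0.65],
    [0, 0, 0, 0, 0, 0, 0.65],
    [0, 0, 0, 0, 0, -1, 0.65],
    [0, 0, 0, 0, 0, -2, 0.65],
    [0, 0, 0, 0, 0, -2.5, 0.65],
  ],
)

```text
time_s: 6.32
ee_pos: [0.5033, -0.0997, 0.1966]
tcp_rot: [2.072, 2.353, 0.005]
force: [0.7, 0.0, -1.1]
width: 0.0555
```

```bash
cat >> h.py <<'E'
def ptr(n="side"):
    c=np.array([.5003,-.0983]);f=robot.grab_frame(n);im=f["pixels"].astype(np.float32).mean(-1);A=np.arange(-180,180,4);out=[]
    for a in np.radians(A):
        P=[proj(f,[c[0]+r*np.cos(a),c[1]+r*np.sin(a),.092]) for r in np.arange(.008,.019,.0015)]
        out.append(np.mean([cv2.getRectSubPix(im,(1,1),tuple(map(float,p)))[0,0] for p in P]))
    o=np.array(out);i=o.argmax();w=np.clip(o-35,0,None)*(abs(A-A[i])<30);print("ptr",n,A[i],o[i].round(),"mean",(w@A/w.sum()).round(1))
    p=proj(f,[*c,.09]).astype(int);return cv2.resize(f["pixels"][p[1]-30:p[1]+30,p[0]-35:p[0]+35],(560,480),interpolation=cv2.INTER_CUBIC)
E
python3 - <<'E'
from h import *
to(.5003,-.0983,.067,90)
cv2.imwrite("pics/d.png",ptr())
E
```

```text
t=6.33 pos [ 0.5033 -0.0997  0.1966] yaw 97.3 q6 -0.32 w 0.0555 F [ 0.7  0.  -1.1] M [-0.05 -0.01 -0.  ]
rot [0.08 0.02 1.45] sh [ 0.043 -0.073  2.591]
ptr side 84 89.0 mean 85.2
```

View pics/d.png

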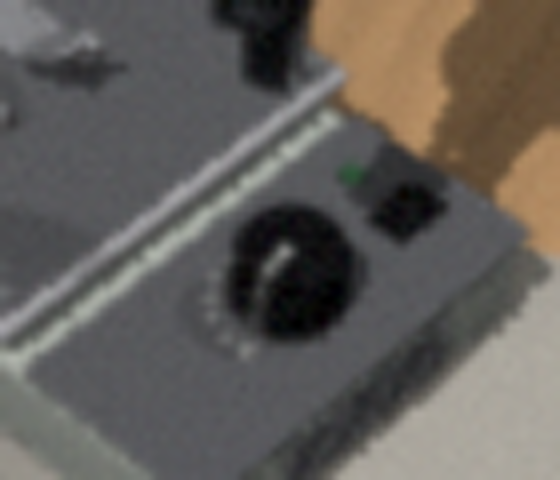

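The picture shows the pointer at (275,265) aimed at the large stop dot at (245,350), so the dial is at its stop. I'll regrip and turn it 80° clockwise.

Call:
move_arm(
  deltas=[
    [0, 0, 0, 0.033, -0.057, 1, 0.65],
    [0, 0, 0, 0.033, -0.057, 2, 0.65],
    [0, 0, 0, 0.033, -0.057, 2.57, 0.65],
    [0, 0, 0, 0.033, -0.057, 2.57, 0.4],
    [0, 0, 0, 0.033, -0.057, 2.57, 0.4],
  ],
)

```text
time_s: 7.0
ee_pos: [0.4954, -0.1002, 0.0614]
tcp_rot: [-2.077, -2.354, 0.012]
force: [2.7, -9.4, -22.2]
width: 0.0402
```

Call:
move_arm(
  deltas=[
    [0, 0, 0, 0, 0, 0, 0.4],
    [0, 0, 0, 0, 0, 0, 0.4],
  ],
)

```text
time_s: 7.25
ee_pos: [0.4954, -0.1002, 0.0613]
tcp_rot: [-2.077, -2.354, 0.012]
force: [1.6, -7.8, -21.0]
width: 0.0406
```

```bash
python3 - <<'E'
from h import *
to(.5003,-.0983,.067,17)
E
```

```text
t=7.25 pos [ 0.4954 -0.1002  0.0613] yaw 97.2 q6 -0.32 w 0.0406 F [  1.6  -7.8 -21. ] M [-1.45 -0.28 -0.04]
rot [-0.04  0.09 16.03] sh [ 0.025  0.101 -0.114]
```

Call:
move_arm(
  deltas=[
    [0, 0, 1.5, 0, 0, 0, 0.4],
    [0, 0, 3, 0, 0, 0, 0.4],
    [0, 0, 4.5, 0, 0, 0, 0.4],
    [0, 0, 6, 0, 0, 0, 0.4],
    [0, 0, 7.5, 0, 0, 0, 0.4],
  ],
)

```text
time_s: 7.88
ee_pos: [0.4961, -0.0973, 0.0614]
tcp_rot: [-2.723, -1.557, 0.005]
force: [3.6, 0.9, -22.1]
width: 0.0403
```

```bash
python3 - <<'E'
from h import *
to(.5003,-.0983,.067,17)
E
```

```text
t=7.88 pos [ 0.4961 -0.0973  0.0614] yaw 59.5 q6 0.34 w 0.0403 F [  3.6   0.9 -22.1] M [ 0.33 -0.83 -0.02]
rot [-0.06  0.03  8.5 ] sh [ 0.025  0.082 -0.113]
```

Call:
move_arm(
  deltas=[
    [0, 0, 1.7, 0, 0, 0, 0.4],
    [0, 0, 3.4, 0, 0, 0, 0.4],
    [0, 0, 5.1, 0, 0, 0, 0.4],
    [0, 0, 6.8, 0, 0, 0, 0.4],
    [0, 0, 8.5, 0, 0, 0, 0.4],
  ],
)

```text
time_s: 8.5
ee_pos: [0.4988, -0.0952, 0.0614]
tcp_rot: [-3.1, -0.466, -0.002]
force: [11.1, 4.8, -27.8]
width: 0.0403
```

Call:
move_arm(
  deltas=[
    [0, 0, 0, 0, 0, 0, 0.4],
    [0, 0, 0, 0, 0, 0, 0.65],
    [0, 0, 0, 0, 0, 0, 0.65],
    [0, 0, 0, 0, 0, -1, 0.65],
    [0, 0, 0, 0, 0, -2.2, 0.65],
  ],
)

```text
time_s: 9.12
ee_pos: [0.4972, -0.0982, 0.1758]
tcp_rot: [-3.106, -0.471, 0.002]
force: [1.2, -0.4, -0.4]
width: 0.0554
```

```bash
python3 - <<'E'
from h import *
to(.567,.192,.2,82)
cv2.imwrite("pics/e.png",ptr())
E
```

```text
t=9.12 pos [ 0.4972 -0.0982  0.1758] yaw 17.3 q6 1.07 w 0.0554 F [ 1.2 -0.4 -0.4] M [-0.02 -0.08 -0.02]
rot [-1.000e-02  1.000e-02 -1.295e+01] sh [ 3.053 -5.129 -0.486]
ptr side 0 108.0 mean -1.2
```

View pics/e.png

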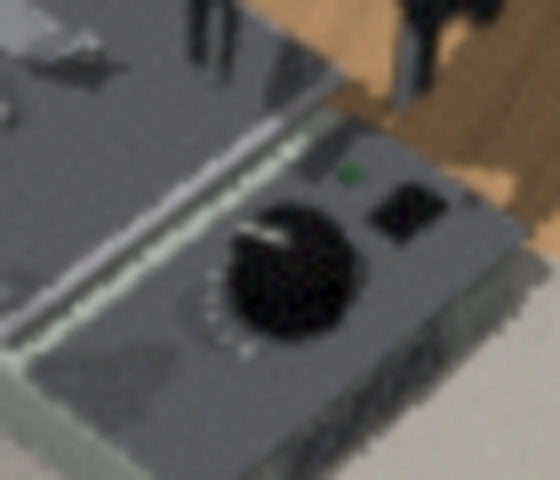

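The pointer measures about -1°, where click 4 is about +3° and its neighbours are 23° and -16°. So it is on click 4. I'll move to the vial, gripping about 25 mm towards its base.

Call:
move_arm(
  deltas=[
    [0, 0, -2, 0.45, -0.9, 0, 0.7],
    [0, 0, -4, 0.95, -1.95, 0, 0.7],
    [0, 0, -6, 1.5, -3.05, 0, 0.7],
    [0, 0, -8, 2.05, -4.2, 0, 0.7],
    [0, 0, -10, 2.6, -5.34, 0, 0.7],
  ],
)

```text
time_s: 9.8
ee_pos: [0.5433, 0.1954, 0.176]
tcp_rot: [2.61, 1.746, 0.005]
force: [0.9, 0.0, 0.9]
width: 0.0599
```

Call:
move_arm(
  deltas=[
    [0, 0, -1.8, 0, 0, 0, 0.7],
    [0, 0, -2.9, 0, 0, 0, 0.7],
    [0, 0, -2.9, 0, 0, 0, 0.7],
  ],
)

```text
time_s: 10.18
ee_pos: [0.5429, 0.1938, 0.1754]
tcp_rot: [2.375, 2.055, 0.003]
force: [-0.4, -0.5, -0.3]
width: 0.0602
```

```bash
python3 - <<'E'
from h import *
ptr("top"); ptr("side")
f=robot.grab_frame("side");W=cloud(f)
px=f["pixels"].astype(int);p=proj(f,[.567,.192,.02]);print(p)
to(.5422,.1955,.010,82)
b=f["pixels"][int(p[1])-50:int(p[1])+50,int(p[0])-60:int(p[0])+60]
cv2.imwrite("pics/f.png",cv2.resize(b,None,fx=5,fy=5,interpolation=cv2.INTER_CUBIC))
E
```

```text
ptr top 4 75.0 mean 2.4
ptr side 0 62.0 mean 0.2
[272.36722569 273.06487891]
t=10.32 pos [0.5427 0.1933 0.175 ] yaw 81.7 q6 0.49 w 0.0595 F [0.4 0.  0.6] M [-0.01  0.04  0.02]
rot [ 0.01 -0.01 -0.07] sh [ 0.041 -0.02   3.299]
```

View pics/f.png

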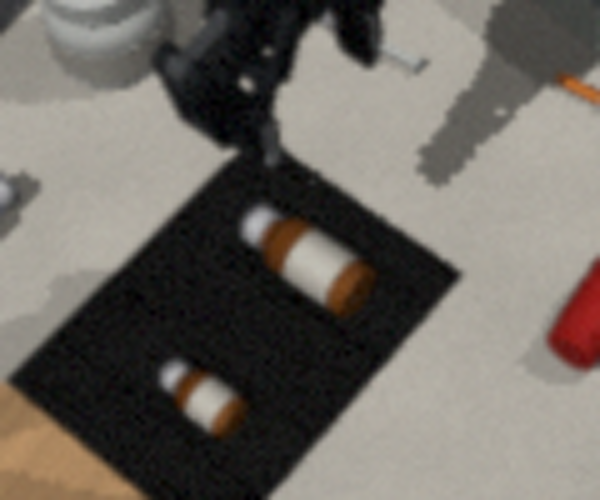

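The pointer reads 2–4° from both views, so click 4 is confirmed. In the side crop the cap end is at (255,225) and the base end at (350,288). I'll cross-check the vial by ray.

```bash
python3 - <<'E'
from h import *
f=robot.grab_frame("side")
b=ray(f,212+350/5,223+288/5,.018);c=ray(f,212+252/5,223+225/5,.018);print(b,c,(b+c)/2,np.linalg.norm(b-c))
to(.5422,.195,.010,82)
E
```

```text
[0.53357759 0.19753138 0.018     ] [0.59959901 0.19124594 0.018     ] [0.5665883  0.19438866 0.018     ] 0.06631994185524896
t=10.38 pos [0.5427 0.1932 0.1748] yaw 81.7 q6 0.49 w 0.0601 F [0.1 0.9 0.6] M [-0.01 -0.03 -0.  ]
rot [ 0.01 -0.   -0.06] sh [ 0.033 -0.017  3.297]
```

Both views agree on a vial middle of about (0.567,0.193). I'll lower and grip.

Call:
move_arm(
  deltas=[
    [0, 0, 0, 0.03, -0.02, 1.1, 0.7],
    [0, 0, 0, 0.03, -0.02, 2.1, 0.7],
    [0, 0, 0, 0.03, -0.02, 2.8, 0.7],
    [0, 0, 0, 0.03, -0.02, 3.2, 0.7],
    [0, 0, 0, 0.03, -0.02, 3.28, 0.7],
  ],
)

```text
time_s: 11.0
ee_pos: [0.5404, 0.1944, 0.0088]
tcp_rot: [-2.375, -2.054, 0.005]
force: [0.3, -0.1, 0.3]
width: 0.0597
```

```bash
python3 - <<'E'
from h import *
to(.5422,.195,.010,82)
E
```

```text
t=11.00 pos [0.5404 0.1944 0.0088] yaw 81.7 q6 0.49 w 0.0597 F [ 0.3 -0.1  0.3] M [0.   0.01 0.01]
rot [-0.03  0.02 -0.06] sh [ 0.016  0.033 -0.025]
```

Call:
move_arm(
  deltas=[
    [0, 0, 0, 0, 0, 0, 0.5],
    [0, 0, 0, 0, 0, 0, 0.25],
    [0, 0, 0, 0, 0, 0, 0.25],
    [0, 0, 0, 0, 0, 0, 0.25],
  ],
)

```text
time_s: 11.5
ee_pos: [0.5429, 0.1956, 0.012]
tcp_rot: [2.374, 2.056, 0.005]
force: [0.1, -0.4, 6.6]
width: 0.0277
```

```bash
python3 - <<'E'
from h import *
to(.5422,.195,.010,82)
E
```

```text
t=11.50 pos [0.5429 0.1956 0.012 ] yaw 81.8 q6 0.49 w 0.0277 F [ 0.1 -0.4  6.6] M [-0.05  0.13 -0.  ]
rot [ 0.03 -0.02 -0.04] sh [-0.014 -0.012  0.039]
```

Call:
move_arm(
  deltas=[
    [0, 0, 0, 0, 0, -0.6, 0.25],
    [0, 0, 0, 0, 0, -1.6, 0.25],
    [0, 0, 0, 0, 0, -2.6, 0.25],
    [0, 0, 0, 0, 0, -3.4, 0.25],
    [0, 0, 0, -0.4, 0.06, -3.6, 0.25],
  ],
)

```text
time_s: 12.12
ee_pos: [0.5434, 0.176, 0.1936]
tcp_rot: [2.371, 2.058, 0.009]
force: [0.4, 0.7, -0.5]
width: 0.0277
```

Call:
move_arm(
  deltas=[
    [0, 0, 0.3, -1.1, 0.17, 0, 0.25],
    [0, 0, 0.6, -2.2, 0.34, 0, 0.25],
    [0, 0, 0.9, -3.3, 0.5, 0, 0.25],
    [0, 0, 1.2, -4.4, 0.66, 0, 0.25],
    [0, 0, 1.5, -5.2, 0.78, 0, 0.25],
  ],
)

```text
time_s: 12.75
ee_pos: [0.5414, -0.091, 0.1886]
tcp_rot: [-2.506, -1.892, 0.004]
force: [0.3, 0.5, -0.8]
width: 0.0278
```

Call:
move_arm(
  deltas=[
    [0, 0, 0, 0, 0, 0, 0.25],
    [0, 0, 0, 0, 0, 0, 0.25],
  ],
)

```text
time_s: 13.0
ee_pos: [0.5421, -0.0882, 0.1891]
tcp_rot: [-2.503, -1.895, 0.002]
force: [-0.1, 0.7, -1.1]
width: 0.0279
```

```bash
python3 - <<'E'
from h import *
to(.5445,-.1107,.089,74.3)
for n in("side",):
    f=robot.grab_frame(n);p=proj(f,[.57,-.1,.17]).astype(int)
    b=f["pixels"][p[1]-60:p[1]+60,p[0]-80:p[0]+80]
    cv2.imwrite("pics/g.png",cv2.resize(b,None,fx=5,fy=5,interpolation=cv2.INTER_CUBIC))
E
```

```text
t=13.00 pos [ 0.5421 -0.0882  0.1891] yaw 74.2 q6 0.11 w 0.0279 F [-0.1  0.7 -1.1] M [0.03 0.02 0.05]
rot [-0.03 -0.   -0.01] sh [-0.421  0.174  2.002]
```

View pics/g.png

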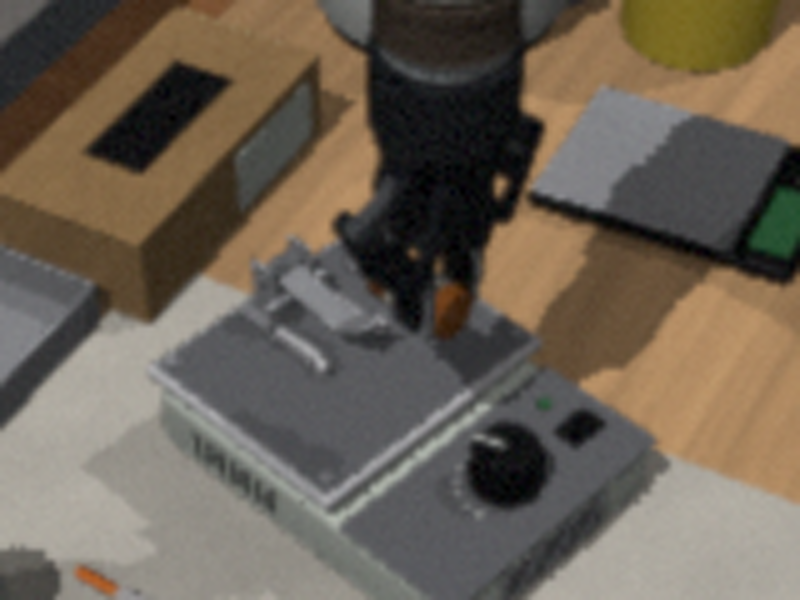

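The side crop shows the vial held at (450,310), base towards the camera, and the arm and cradle clear ahead of it. I'll lower it in front of the lip.

Call:
move_arm(
  deltas=[
    [0, 0, 0, -0.42, 0.17, 0.4, 0.25],
    [0, 0, 0, -0.42, 0.17, 1, 0.25],
    [0, 0, 0, -0.42, 0.17, 1.5, 0.25],
    [0, 0, 0, -0.42, 0.17, 1.8, 0.25],
    [0, 0, 0, -0.42, 0.17, 1.88, 0.25],
  ],
)

```text
time_s: 13.68
ee_pos: [0.5451, -0.1094, 0.0953]
tcp_rot: [-2.502, -1.898, 0.002]
force: [-0.0, 0.8, -0.0]
width: 0.0277
```

Call:
move_arm(
  deltas=[
    [0, 0, 0, 0, 0, 0, 0.25],
    [0, 0, 0, 0, 0, 0, 0.25],
  ],
)

```text
time_s: 13.92
ee_pos: [0.5465, -0.1104, 0.0974]
tcp_rot: [2.503, 1.896, 0.002]
force: [-0.0, 0.1, -1.9]
width: 0.0276
```

```bash
python3 - <<'E'
from h import *
to(.5445,-.1107,.089,74.3)
E
```

```text
t=13.93 pos [ 0.5465 -0.1104  0.0974] yaw 74.3 q6 0.07 w 0.0276 F [-0.   0.1 -1.9] M [ 0.03  0.02 -0.04]
rot [ 0.02 -0.   -0.  ] sh [-0.016 -0.038  0.168]
```

Now lower to contact in small steps.

Call:
move_arm(
  deltas=[
    [0, 0, 0, -0.01, -0.02, 0.1, 0.25],
    [0, 0, 0, -0.01, -0.02, 0.14, 0.25],
    [0, 0, 0, -0.01, -0.02, 0.14, 0.25],
  ],
)

```text
time_s: 14.3
ee_pos: [0.5444, -0.1107, 0.0892]
tcp_rot: [-2.504, -1.897, 0.0]
force: [-0.1, 0.1, -1.0]
width: 0.0276
```

```bash
python3 - <<'E'
from h import *
to(.5445,-.1107,.089,74.3)
E
```

```text
t=14.30 pos [ 0.5444 -0.1107  0.0892] yaw 74.3 q6 0.07 w 0.0276 F [-0.1  0.1 -1. ] M [-0.04  0.   -0.02]
rot [-0.    0.   -0.01] sh [0.    0.001 0.004]
```

Call:
move_arm(
  deltas=[
    [0, 0, 0, 0, 0, 0.03, 0.25],
    [0, 0, 0, 0, 0.2, 0.03, 0.25],
    [0, 0, 0, 0, 0.4, 0.03, 0.25],
    [0, 0, 0, 0, 0.6, 0.03, 0.25],
    [0, 0, 0, 0, 0.7, 0.03, 0.25],
  ],
)

```text
time_s: 14.92
ee_pos: [0.5686, -0.1174, 0.0888]
tcp_rot: [-2.491, -1.887, 0.018]
force: [-32.6, 9.2, 31.0]
width: 0.0278
```

```bash
python3 - <<'E'
from h import *
to(.6061,-.1280,.088,74.3)
f=robot.grab_frame("side");p=proj(f,[.6,-.12,.11]).astype(int)
b=f["pixels"][p[1]-45:p[1]+45,p[0]-60:p[0]+60]
cv2.imwrite("pics/i.png",cv2.resize(b,None,fx=5,fy=5,interpolation=cv2.INTER_CUBIC))
E
```

```text
t=14.93 pos [ 0.5686 -0.1174  0.0888] yaw 74.3 q6 0.07 w 0.0278 F [-32.6   9.2  31. ] M [ 1.92  6.81 -0.02]
rot [-0.23 -0.    0.  ] sh [-0.001  0.78  -0.   ]
```

View pics/i.png

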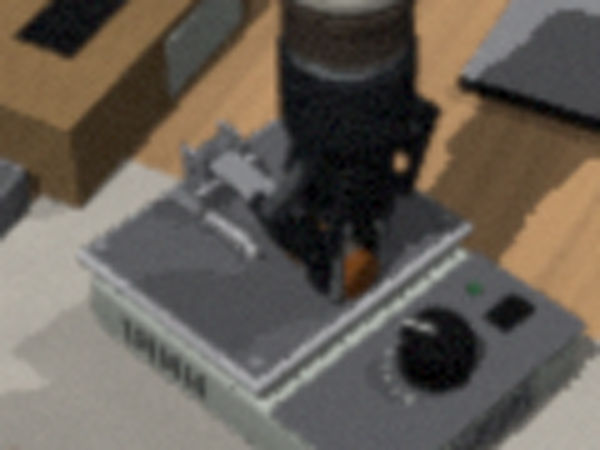

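The push is blocked: about 34 N back and 31 N up, with the TCP at shaker x ≈ -14. I'll back off and check the geometry.

Call:
move_arm(
  deltas=[
    [0, 0, 0, 0, -0.2, 0, 0.25],
    [0, 0, 0, 0, -0.5, 0, 0.25],
    [0, 0, 0, 0, -0.5, 0, 0.25],
  ],
)

```text
time_s: 15.35
ee_pos: [0.5539, -0.1132, 0.0889]
tcp_rot: [2.504, 1.897, 0.001]
force: [-2.3, 0.8, 7.8]
width: 0.0279
```

```bash
cat >> h.py <<'E'
def sh(W):
    a=np.radians(-15.7);d=W-np.array([.582,-.1213,0]);return np.stack([d[...,0]*np.cos(a)+d[...,1]*np.sin(a),-d[...,0]*np.sin(a)+d[...,1]*np.cos(a),d[...,2]],-1)*1000
E
python3 - <<'E'
from h import *
to(.5445,-.1107,.088,74.3)
for n in("side","top"):
    f=robot.grab_frame(n);W=cloud(f);S=sh(W)
    print(n,"platform z",np.nanmedian(S[(abs(S[...,0]-48)<75)&(abs(S[...,1]-60)<25)][:,2]))
    for lo in range(20,110,6):
        m=(S[...,0]>=lo)&(S[...,0]<lo+6)&(abs(S[...,1])<30)&(S[...,2]>86)&(S[...,2]<150)
        if m.sum(): q=S[m];print(lo,m.sum(),"y",q[:,1].min().round(),q[:,1].max().round(),"z",q[:,2].min().round(),q[:,2].max().round())
    hsv=cv2.cvtColor(f["pixels"],cv2.COLOR_BGR2HSV)
    m=(hsv[...,0]<18)&(hsv[...,1]>120)&(abs(S[...,0]+25)<70)&(abs(S[...,1])<30)&(S[...,2]>70)
    if m.sum(): q=S[m];print("amber",m.sum(),q.min(0).round(),q.max(0).round(),np.median(q,0).round(1))
E
```

```text
t=15.35 pos [ 0.5539 -0.1132  0.0889] yaw 74.3 q6 0.07 w 0.0279 F [-2.3  0.8  7.8] M [ 0.15  0.65 -0.01]
rot [ 0.01 -0.   -0.  ] sh [-0.002 -0.195  0.017]
side platform z 368.56163317132786
26 2 y -4.0 12.0 z 93.0 114.0
32 4 y -4.0 29.0 z 88.0 113.0
38 4 y -6.0 29.0 z 88.0 106.0
44 7 y -6.0 26.0 z 86.0 103.0
50 18 y -11.0 25.0 z 88.0 106.0
56 17 y -25.0 25.0 z 86.0 108.0
62 15 y -23.0 26.0 z 86.0 108.0
68 13 y -24.0 22.0 z 88.0 109.0
74 14 y -23.0 23.0 z 87.0 112.0
80 18 y -24.0 25.0 z 87.0 112.0
86 46 y -24.0 26.0 z 87.0 114.0
92 35 y -16.0 18.0 z 101.0 124.0
98 30 y -15.0 20.0 z 94.0 124.0
104 17 y -17.0 18.0 z 86.0 123.0
amber 50 [-73. -24.  84.] [-23.  19. 407.] [-41.5   1.2 102.2]
top platform z 80.2320377497374
```

Call:
move_arm(
  deltas=[
    [0, 0, 0, 0, 0, -0.02, 0.35],
    [0, 0, 0, 0, 0, -0.02, 0.45],
    [0, 0, 0, 0, 0, -0.02, 0.45],
    [0, 0, 0, 0, 0, -0.02, 0.45],
  ],
)

```text
time_s: 15.95
ee_pos: [0.5541, -0.1133, 0.0885]
tcp_rot: [-2.504, -1.897, 0.001]
force: [-0.0, -0.1, 0.4]
width: 0.0382
```

```bash
python3 - <<'E'
from h import *
to(.5539,-.1133,.089,74.3)
f=robot.grab_frame("side");S=sh(cloud(f));hsv=cv2.cvtColor(f["pixels"],cv2.COLOR_BGR2HSV)
m=(hsv[...,0]<18)&(hsv[...,1]>120)&(abs(S[...,0]+25)<40)&(abs(S[...,1])<30)&(S[...,2]>75)&(S[...,2]<125)
q=S[m];print("amber",m.sum(),np.percentile(q,[5,50,95],axis=0).round(1))
p=proj(f,[.57,-.115,.1]).astype(int)
b=f["pixels"][p[1]-30:p[1]+30,p[0]-40:p[0]+40]
cv2.imwrite("pics/j.png",cv2.resize(b,None,fx=8,fy=8,interpolation=cv2.INTER_CUBIC))
E
```

```text
t=15.95 pos [ 0.5541 -0.1133  0.0885] yaw 74.3 q6 0.07 w 0.0382 F [-0.  -0.1  0.4] M [-0.01  0.07 -0.03]
rot [-0.01  0.   -0.  ] sh [-0.    -0.005 -0.01 ]
amber 53 [[-42.6 -12.   88.3]
 [-40.8   3.1 102.4]
 [-32.6  14.4 109.5]]
```

Call:
move_arm(
  deltas=[
    [0, 0, 0, 0, 0, 0, 0.25],
    [0, 0, 0, 0, 0, 0, 0.25],
    [0, 0, 0, 0, 0, 0, 0.25],
  ],
)

```text
time_s: 16.38
ee_pos: [0.5542, -0.1134, 0.089]
tcp_rot: [2.504, 1.897, 0.0]
force: [0.1, 0.2, 2.4]
width: 0.0277
```

Call:
move_arm(
  deltas=[
    [0, 0, 0, 0, 0.06, 0, 0.25],
    [0, 0, 0, 0, 0.13, 0, 0.25],
    [0, 0, 0, 0, 0.2, 0, 0.25],
  ],
)

```text
time_s: 16.75
ee_pos: [0.5621, -0.1155, 0.0889]
tcp_rot: [-2.502, -1.895, 0.004]
force: [-9.6, 2.1, 10.4]
width: 0.0278
```

```bash
python3 - <<'E'
from h import *
to(.6061,-.1280,.089,74.3)
E
```

```text
t=16.75 pos [ 0.5621 -0.1155  0.0889] yaw 74.3 q6 0.07 w 0.0278 F [-9.6  2.1 10.4] M [ 0.51  2.01 -0.02]
rot [-0.05 -0.   -0.  ] sh [-0.001  0.915 -0.006]
```

Call:
move_arm(
  deltas=[
    [0, 0, 0, 0, 0.05, 0, 0.25],
    [0, 0, 0, 0, 0.1, 0, 0.25],
  ],
)

```text
time_s: 17.0
ee_pos: [0.5653, -0.1165, 0.0889]
tcp_rot: [-2.5, -1.894, 0.007]
force: [-10.9, 3.0, 11.1]
width: 0.0275
```

```bash
python3 - <<'E'
from h import *
to(.6061,-.1280,.089,74.3)
E
```

```text
t=17.00 pos [ 0.5653 -0.1165  0.0889] yaw 74.3 q6 0.07 w 0.0275 F [-10.9   3.   11.1] M [0.64 2.31 0.01]
rot [-0.08 -0.   -0.  ] sh [-0.001  0.847 -0.008]
```

Call:
move_arm(
  deltas=[
    [0, 0, 0, 0, 0.05, 0, 0.25],
    [0, 0, 0, 0, 0.1, 0, 0.25],
  ],
)

```text
time_s: 17.25
ee_pos: [0.5679, -0.1172, 0.0889]
tcp_rot: [-2.497, -1.891, 0.011]
force: [-18.8, 5.2, 17.6]
width: 0.0275
```

Call:
move_arm(
  deltas=[
    [0, 0, 0, 0, 0.05, 0, 0.25],
    [0, 0, 0, 0, 0.1, 0, 0.25],
  ],
)

```text
time_s: 17.5
ee_pos: [0.5682, -0.1173, 0.0888]
tcp_rot: [-2.491, -1.887, 0.019]
force: [-29.0, 7.3, 27.2]
width: 0.0283
```

```bash
python3 - <<'E'
from h import *
to(.6061,-.1280,.089,74.3)
f=robot.grab_frame("side");S=sh(cloud(f))
m=(S[...,0]>88)&(S[...,0]<110)&(abs(S[...,1])<12)&(S[...,2]>100)&(S[...,2]<140);print(m.sum())
for lo in range(20,110,6):
        m=(S[...,0]>=lo)&(S[...,0]<lo+6)&(abs(S[...,1])<12)&(S[...,2]>96)&(S[...,2]<150)
        if m.sum(): print(lo,m.sum(),S[m][:,2].max().round())
p=proj(f,[.6,-.125,.11]).astype(int)
b=f["pixels"][p[1]-30:p[1]+30,p[0]-40:p[0]+40]
cv2.imwrite("pics/k.png",cv2.resize(b,None,fx=8,fy=8,interpolation=cv2.INTER_CUBIC))
E
```

```text
t=17.50 pos [ 0.5682 -0.1173  0.0888] yaw 74.3 q6 0.07 w 0.0283 F [-29.    7.3  27.2] M [1.72 6.08 0.02]
rot [-0.24 -0.    0.  ] sh [-0.001  0.787 -0.02 ]
37
50 2 110.0
56 4 111.0
62 10 111.0
68 11 112.0
74 10 113.0
80 11 115.0
86 16 115.0
92 13 121.0
98 17 123.0
104 1 119.0
```

View pics/k.png

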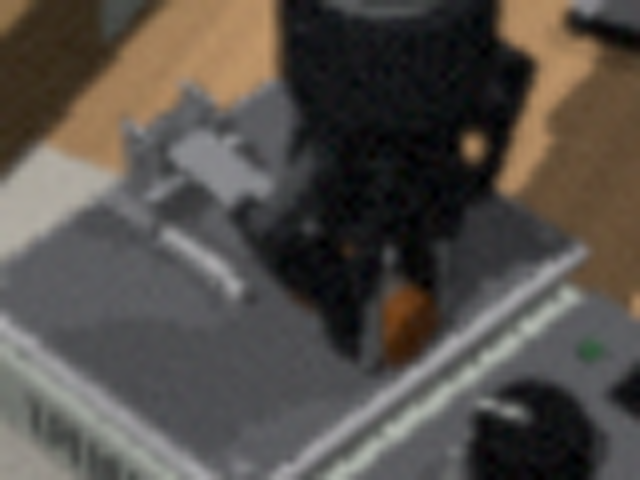

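Here the strip has risen about 4 mm, so the cap is under the knee, but there is a hard stop at the same TCP position. I'll check in depth whether the gripper itself is meeting the lip.

```bash
python3 - <<'E'
from h import *
to(.6061,-.1280,.089,74.3)
for n in("side","top"):
    f=robot.grab_frame(n);S=sh(cloud(f));dark=f["pixels"].max(-1)<60
    for z in range(84,240,8):
        m=dark&(S[...,2]>=z)&(S[...,2]<z+8)&(abs(S[...,1])<70)&(abs(S[...,0])<75)
        if m.sum()>3: q=S[m];print(n,z,m.sum(),"x",np.percentile(q[:,0],[3,97]).round(),"y",np.percentile(q[:,1],[3,97]).round(), "y of max x",q[q[:,0].argsort()[-3:],1].round())
E
```

```text
t=17.55 pos [ 0.5683 -0.1173  0.0888] yaw 74.3 q6 0.07 w 0.0277 F [-27.1   7.   23.4] M [ 1.6   5.48 -0.01]
rot [-0.24 -0.    0.  ] sh [-0.001  0.786 -0.019]
side 84 19 x [-74. -26.] y [-10.  15.] y of max x [-13.   5.  -4.]
side 92 23 x [-74.   1.] y [-17.  27.] y of max x [ 25. -14.  17.]
side 100 23 x [-28.  -5.] y [-18.  30.] y of max x [ -6. -12. -13.]
side 108 25 x [-25.  -4.] y [-18.  29.] y of max x [ 29. -13. -15.]
side 116 17 x [-25.  -9.] y [-23.  29.] y of max x [-12. -12. -13.]
side 124 21 x [-27.  -8.] y [-18.  29.] y of max x [-14. -12. -15.]
side 132 54 x [-28.  -5.] y [-36.  47.] y of max x [46. 17. 46.]
side 140 48 x [-27.  -5.] y [-41.  49.] y of max x [50. 25. 28.]
side 148 40 x [-29.  -4.] y [-44.  52.] y of max x [53. 28. 27.]
side 156 63 x [-31.  -4.] y [-47.  57.] y of max x [20. 25. 25.]
side 164 52 x [-31.  -6.] y [-51.  60.] y of max x [58. 61. 26.]
side 172 51 x [-31. -15.] y [-56.  64.] y of max x [66. 62. 64.]
side 180 82 x [-32.  -4.] y [-57.  67.] y of max x [67. 63. 62.]
side 188 53 x [-32. -12.] y [-55.  63.] y of max x [-54.  64.  62.]
side 196 38 x
[... 156 characters left out ...]
max x [39. 37. 39.]
side 220 59 x [-49.  -6.] y [-9. 39.] y of max x [38. 38. 37.]
side 228 58 x [-49.  -2.] y [-9. 39.] y of max x [37. 36. 37.]
side 236 62 x [-50.  -4.] y [-9. 39.] y of max x [39. 38. 36.]
top 140 12 x [-26. -14.] y [33. 43.] y of max x [37. 43. 40.]
top 148 4 x [-25. -23.] y [38. 46.] y of max x [44. 41. 38.]
top 156 5 x [-25. -21.] y [42. 52.] y of max x [45. 42. 45.]
top 164 4 x [-25. -19.] y [46. 56.] y of max x [47. 54. 46.]
top 172 10 x [-24.  -1.] y [45. 54.] y of max x [54. 52. 49.]
top 180 23 x [-25.  -1.] y [50. 66.] y of max x [55. 64. 61.]
top 188 13 x [-24.  -7.] y [37. 65.] y of max x [39. 54. 60.]
top 196 9 x [-22.  -3.] y [39. 43.] y of max x [41. 41. 39.]
```

The gripper's front is at x ≈ -4, well clear of the lip. So the vial itself is jamming while pressed onto the platform. I'll unload the vertical force and see what the horizontal force does.

Call:
move_arm(
  deltas=[
    [0, 0, 0, 0, -0.15, -0.04, 0.25],
    [0, 0, 0, 0, -0.15, -0.06, 0.25],
  ],
)

```text
time_s: 17.9
ee_pos: [0.5675, -0.1172, 0.0898]
tcp_rot: [-2.499, -1.893, 0.008]
force: [-6.3, 1.7, -3.9]
width: 0.0278
```

```bash
python3 - <<'E'
from h import *
to(.6061,-.1280,.089,74.3)
E
```

```text
t=17.90 pos [ 0.5675 -0.1172  0.0898] yaw 74.3 q6 0.07 w 0.0278 F [-6.3  1.7 -3.9] M [0.44 1.34 0.  ]
rot [-0.09  0.   -0.  ] sh [0.001 0.801 0.011]
```

Call:
move_arm(
  deltas=[
    [0, 0, 0, 0, 0.08, -0.04, 0.25],
    [0, 0, 0, 0, 0.16, -0.06, 0.25],
    [0, 0, 0, 0, 0.16, -0.06, 0.25],
  ],
)

```text
time_s: 18.27
ee_pos: [0.5788, -0.1203, 0.0936]
tcp_rot: [-2.504, -1.896, 0.001]
force: [-1.4, 0.6, -4.7]
width: 0.0279
```

```bash
python3 - <<'E'
from h import *
to(.6061,-.1280,.089,74.3)
f=robot.grab_frame("side");S=sh(cloud(f))
for lo in range(20,80,6):
        m=(S[...,0]>=lo)&(S[...,0]<lo+6)&(abs(S[...,1])<12)&(S[...,2]>96)&(S[...,2]<150)
        if m.sum(): print(lo,m.sum(),S[m][:,2].max().round())
E
```

```text
t=18.27 pos [ 0.5788 -0.1203  0.0936] yaw 74.3 q6 0.07 w 0.0279 F [-1.4  0.6 -4.7] M [ 0.12  0.47 -0.02]
rot [-0.01  0.   -0.  ] sh [0.    0.567 0.091]
20 1 110.0
62 1 113.0
68 10 114.0
74 7 114.0
```

It moves freely now. I'll continue with the vial slightly raised.

Call:
move_arm(
  deltas=[
    [0, 0, 0, 0, 0.1, 0, 0.25],
    [0, 0, 0, 0, 0.2, 0.01, 0.25],
    [0, 0, 0, 0, 0.3, 0.02, 0.25],
  ],
)

```text
time_s: 18.7
ee_pos: [0.5897, -0.1234, 0.0923]
tcp_rot: [-2.499, -1.893, 0.008]
force: [-2.6, -0.8, -6.8]
width: 0.0276
```

```bash
python3 - <<'E'
from h import *
to(.6061,-.1280,.089,74.3)
E
```

```text
t=18.70 pos [ 0.5897 -0.1234  0.0923] yaw 74.3 q6 0.07 w 0.0276 F [-2.6 -0.8 -6.8] M [ 0.07  0.45 -0.02]
rot [-0.1  0.  -0. ] sh [0.001 0.341 0.062]
```

Call:
move_arm(
  deltas=[
    [0, 0, 0, 0, 0.08, 0.01, 0.25],
    [0, 0, 0, 0, 0.16, 0.02, 0.25],
    [0, 0, 0, 0, 0.2, 0.02, 0.25],
  ],
)

```text
time_s: 19.08
ee_pos: [0.6034, -0.1272, 0.0928]
tcp_rot: [2.504, 1.896, 0.001]
force: [-2.5, 0.3, -5.0]
width: 0.0277
```

```bash
python3 - <<'E'
from h import *
to(.6061,-.1280,.089,74.3)
E
```

```text
t=19.07 pos [ 0.6034 -0.1272  0.0928] yaw 74.3 q6 0.07 w 0.0277 F [-2.5  0.3 -5. ] M [0.13 0.47 0.05]
rot [ 0.01 -0.   -0.  ] sh [-0.     0.057  0.077]
```

Call:
move_arm(
  deltas=[
    [0, 0, 0, 0, 0.04, 0.02, 0.25],
    [0, 0, 0, 0, 0.08, 0.03, 0.25],
    [0, 0, 0, 0, 0.08, 0.03, 0.25],
  ],
)

```text
time_s: 19.45
ee_pos: [0.6059, -0.1279, 0.0912]
tcp_rot: [-2.503, -1.896, 0.002]
force: [-4.3, 1.5, -3.4]
width: 0.0277
```

```bash
python3 - <<'E'
from h import *
to(.6061,-.1280,.089,74.3)
E
```

```text
t=19.45 pos [ 0.6059 -0.1279  0.0912] yaw 74.3 q6 0.07 w 0.0277 F [-4.3  1.5 -3.4] M [0.27 0.93 0.  ]
rot [-0.02  0.   -0.  ] sh [-0.001  0.004  0.044]
```

Call:
move_arm(
  deltas=[
    [0, 0, 0, 0, 0, 0.03, 0.25],
    [0, 0, 0, 0, 0.02, 0.04, 0.25],
    [0, 0, 0, 0, 0.02, 0.04, 0.32],
    [0, 0, 0, 0, 0.02, 0.04, 0.42],
    [0, 0, 0, 0, 0.02, 0.04, 0.5],
  ],
)

```text
time_s: 20.08
ee_pos: [0.6097, -0.1289, 0.0909]
tcp_rot: [2.501, 1.894, 0.005]
force: [0.1, 0.0, -0.3]
width: 0.043
```

```bash
python3 - <<'E'
from h import *
to(.6061,-.1280,.089,74.3)
f=robot.grab_frame("side");S=sh(cloud(f));hsv=cv2.cvtColor(f["pixels"],cv2.COLOR_BGR2HSV)
m=(hsv[...,0]<18)&(hsv[...,1]>120)&(abs(S[...,0]-25)<45)&(abs(S[...,1])<30)&(S[...,2]>75)&(S[...,2]<125)
q=S[m];print("amber",m.sum(),np.percentile(q,[5,50,95],axis=0).round(1))
E
```

```text
t=20.07 pos [ 0.6097 -0.1289  0.0909] yaw 74.3 q6 0.07 w 0.0430 F [ 0.1  0.  -0.3] M [-0.   -0.02 -0.01]
rot [ 0.06 -0.   -0.  ] sh [-0.002 -0.075  0.037]
amber 59 [[ 10.5  -9.1  86.8]
 [ 12.9   4.  100.1]
 [ 21.2  15.7 108.6]]
```

Call:
move_arm(
  deltas=[
    [0, 0, 0, 0, -0.1, -0.3, 0.5],
    [0, 0, 0, 0, -0.2, -1, 0.5],
    [0, 0, 0, 0, -0.3, -2, 0.5],
    [0, 0, 0, 0, -1.3, -3, 0.5],
    [0, 0, 0, 0, -2.5, -3.2, 0.5],
  ],
)

```text
time_s: 20.75
ee_pos: [0.4938, -0.0962, 0.2525]
tcp_rot: [2.499, 1.893, 0.009]
force: [-0.6, -0.2, 1.3]
width: 0.0431
```

Call:
move_arm(
  deltas=[
    [0, 0, 0, 1, -1, 0, 0.5],
    [0, 0, 0, 2, -2, 0, 0.5],
    [0, 0, 0, 3, -2, 0, 0.5],
    [0, 0, 0, 3, -2, 0, 0.5],
  ],
)

```text
time_s: 21.25
ee_pos: [0.4365, 0.0794, 0.2497]
tcp_rot: [2.496, 1.906, 0.006]
force: [0.3, -0.3, -0.3]
width: 0.0424
```

```bash
python3 - <<'E'
from h import *
to(.5,0,.2,74.3)
ptr("top");ptr("side");im=[]
for n in("top","side"):
    f=robot.grab_frame(n);S=sh(cloud(f));hsv=cv2.cvtColor(f["pixels"],cv2.COLOR_BGR2HSV)
    m=(hsv[...,0]<18)&(hsv[...,1]>120)&(abs(S[...,0]-35)<55)&(abs(S[...,1])<30)&(S[...,2]>75)&(S[...,2]<125)
    q=S[m];print(n,"amber",m.sum(),np.percentile(q,[5,50,95],axis=0).round(1).tolist())
    for lo in range(8,100,8):
        k=(S[...,0]>=lo)&(S[...,0]<lo+8)&(abs(S[...,1])<10)&(S[...,2]>85)&(S[...,2]<150)
        if k.sum(): print(lo,S[k][:,2].max().round(),end="; ")
    p=proj(f,[.6,-.12,.09]).astype(int);b=f["pixels"][p[1]-35:p[1]+45,p[0]-40:p[0]+40];im.append(cv2.resize(b,(400,400),interpolation=cv2.INTER_CUBIC))
cv2.imwrite("pics/z.png",np.hstack(im))
E
```

```text
t=21.25 pos [0.4365 0.0794 0.2497] yaw 74.7 q6 0.45 w 0.0424 F [ 0.3 -0.3 -0.3] M [-0.02 -0.04 -0.02]
rot [ 0.03 -0.03  0.09] sh [-1.199  1.641  0.997]
ptr top 4 128.0 mean 1.3
ptr side -12 19.0 mean nan
top amber 53 [[11.9, -10.4, 91.2], [17.5, 4.7, 104.7], [62.7, 14.8, 109.1]]
8 109.0; 16 112.0; 24 135.0; 32 129.0; 40 119.0; 48 115.0; 56 117.0; 64 118.0; 72 116.0; 80 119.0; 88 121.0; 96 123.0; side amber 65 [[10.3, -7.8, 87.3], [13.5, 8.1, 101.5], [60.9, 15.7, 108.7]]
8 111.0; 16 111.0; 24 129.0; 32 123.0; 40 117.0; 48 115.0; 56 115.0; 64 115.0; 72 116.0; 80 116.0; 88 121.0; 96 122.0; h.py:26: RuntimeWarning: invalid value encountered in scalar divide
  o=np.array(out);i=o.argmax();w=np.clip(o-35,0,None)*(abs(A-A[i])<30);print("ptr",n,A[i],o[i].round(),"mean",(w@A/w.sum()).round(1))
```

View pics/z.png

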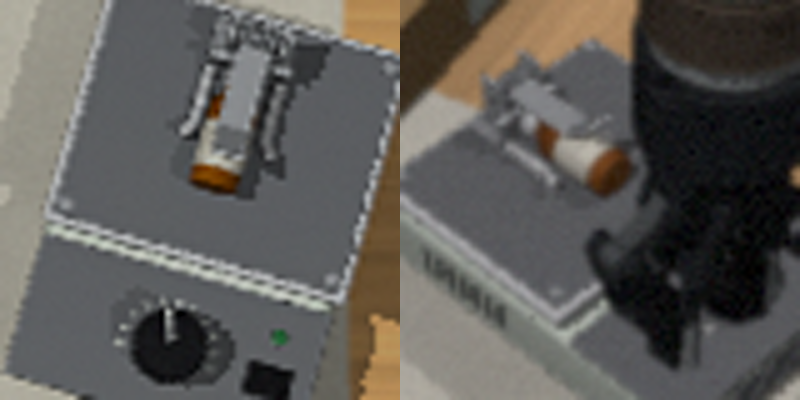

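The vial lies between the rails under the raised strip, with its base at shaker x ≈ 12 mm (home is 11.5) and the lip's end about 50 mm above the platform. The dial pointer is on dot 4, and the robot is clear at z = 0.25. I'll hand in.

```bash
python3 -c "
from plant import robot
robot.finish_job()"
```

```text
the job is handed in; nothing more can be done
```

The shaker is ready, as far as my checks show, and I handed the job in at about 21 s of the 67 s allowed. The hand-in gives no verdict.

- **Dial:** I wound it anticlockwise from the fifth click to the stop, where the picture showed the pointer on the large dot. I then turned it 80° clockwise. The last top view put the pointer at about 1–4°, and the fourth dot is at about 3°. The last side check gave no dial reading because the arm was in the way. An earlier side reading, after the turn, agreed with click 4.
- **Vial:** I gripped it near its base and laid it on the platform with its cap towards the back stop. The first push jammed at about 30 N because the vial was being pressed down onto the platform. I released, gripped again and pushed again, and it jammed once more. With the vial raised a few millimetres it slid in under the arm, and I let it go when it met resistance, which I took to be the stop.
- **Final vial position:** The last views put the base at x ≈ 12 mm (home is 11.5 mm) and the lip's end about 50 mm above the platform, as expected over the vial. The vial looks a few millimetres off the centre line, between the rails. I could not measure the arm's pressing force directly.
- **Other things:** The gripper is open and clear of everything. I did not go near the other items, but I did not measure their positions again at the end.

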